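# Lock the last stud of the filter chamber cover

## Robot

A 6-joint arm with a two-finger parallel gripper is mounted at the origin on the work surface. World frame = base frame: x ahead of the robot, y to its left, z up, the work surface at z = 0. Lengths are in mm, angles in rad, forces in N, time in s.
With the tool pointing down it reaches from about 350 to 850 mm from the base axis. Payload 8.1 kg.
Tool frame: the origin (TCP) lies on the centre line of the jaws, within the pads' length; the fingertips stand 19 mm ahead of it and the grasp point (between the pads) is the TCP; z points along the fingers, y is the line along which they close (so a half turn about z gives the same grasp; the last joint's range is limited). The gripper opens to 85 mm and grips with 20 to 120 N. Pads are 22 mm wide; open, the fingers measure 114 mm over their backs; the gripper's body (76 mm by 85 mm) begins 54 mm behind the grasp point. The pads swing forward as they close: fully open they stand 13 mm farther back than shut.
Start: joints at [-0.085, 0.13, 1.488, -0, 1.523, -0.085], TCP at [600.005, 0.022, 250.292] pointing down, gripper open.
Joint ranges: [-2.96, 2.96], [-0.89, 2.26], [0.02, 2.5], [-1.34, 4.48], [0, 2.73], [-2.66, 2.66]. Speed limits (rad/s): [2.39, 2.39, 2.79, 3.14, 3.14, 3.14].

## Interface

Orientations are given as a unit quaternion [w, x, y, z].
In Python, from cell import r gives the robot as it stands.
- The arm moves only by the tool apply_moves, never from a script. Its argument "rows" is a list of rows, each a list of 5 numbers: the finger opening in m, from 0 to 0.0854, then the shift along the tool's x, y, z in m, then the turn about the tool's z in rad. A call has 1 to 5 rows; each row is the pose to reach, as a shift and turn from the pose commanded when the call began, along the tool's axes at that moment; what a row does not reach only later rows make up. A row lasts 1/10 s, in which the tool goes at most 50 mm and 8.59 degrees, less where a joint would pass 70% of its speed; a pose out of reach is approached as far as the arm can. A call with a gripper value outside its range is refused whole. The fingers move at their own pace and stop on an object; the grip force is fixed at half the most. Time passes only in rows, so rows that repeat a pose let the fingers close. It gives the time, the measured TCP pose, the force, the opening and the grip force at its end, in the units of the state.
- r.state(): the state, without advancing time (a new reading comes with each control period).
- r.snapshot(name): name is "scene" or "side" or "wrist"; returns the picture (420x560x3 uint8, blue, green, red); there is no depth.
- r.calibration(name): a dict with "fx", "fy", "cx", "cy" (pixels), "rvec" (rotation vector, rad) and "tvec" (3), from world to camera coordinates, as OpenCV has them. Camera axes: x right, y down, z forward; pixel columns grow to the right and rows downward; lengths in mm; the calibration is good to about 2 mm. A picture is of the moment at which its call begins: read the wrist's pose just before it. calibration takes no time and is no camera call; for the wrist camera it gives the pose at the moment of the call.
- r.hand_in(): hands the job in; it is judged then, once.
The state is a dict: "clock": time; "q": joint angles; "dq": joint speeds; "joint_torque": joint torques, N m; "position": TCP position; "ee_rot": TCP orientation; "ft_force": force on the tool from outside, world axes, zero at the start; "torque": the same for the moment, N m; "opening": opening from 0.0 (shut) to 1.0 (fully open); "gripper_force": force on a finger pad.
Only numpy, scipy, OpenCV 4.12 (cv2) and the standard library are available. Lean on these libraries where they do the work, as an engineer would, in place of code of your own. Each camera call takes 0.05 s, during which the arm holds its last target. There are 200 camera calls.

## Task

One of the three orange quarter-turn studs on the tester's white access cover is still open: it stands higher than the others and its wing lines up with the red marks. Press that stud down and, keeping it down, turn it a quarter turn clockwise (seen from above) until its wing lines up with the green marks and it catches, then let go so that it stays locked. Leave the round filter cartridge beside the cover standing where it is.

Things in the scene. Friction and masses are not known exactly. Their poses are not given: they have to be found in the camera images.
- stud_head (a point): Open stud's head: dark steel disc 56 mm across, 8 mm thick, with an upright orange wing on top, 44 long, 12 thick, 26 mm tall. Point: on the axis at the disc's upper face (foot of the wing), 55 mm above the table at the start; x along the wing, z up. Fingers can grip the wing and stand on the disc. The other two studs, 140 mm or more away, look alike but are locked, 3 mm lower, and cannot move.
- stud_press (a joint): How far the open stud's head is down, m: 0 = up, 0.012 = hard stop. A spring resists with 4 N at 0, 7.5 N at 0.007, 10 N at 0.012. Deeper than 0.007 (aim at 0.0095) it is free to turn. Turned fully and let go, it rises only to 0.003: the cam has caught and it cannot turn back. The disc's underside then stays clear of the fixed white cover (210 x 330 x 30 mm) below it.
- stud_turn (a joint): Turn of the open stud's head about its upright axis, rad, growing clockwise seen from above: 0 to 0.05 at the start (wing at the red marks on the round 84 mm base plate under it), 1.57 at the hard stop (wing at the green marks). Turns easily when pressed down, only a few degrees when up; it must not be forced round then. Let go part way it stays there, not locked.
- cartridge: Bystander: a loose round grey filter cartridge with a yellow band, 87 mm across, 58 mm tall, standing upright on the table just outside one end of the cover. Its origin is the centre of its underside.

How it is judged:
By the outcome, as a careful person would: the job done as asked, in the order asked, and still so for the second after the job is handed in, with the robot touching nothing.
It also fails if it takes over 38 s, if anything falls off the work surface, if the arm or the gripper's body presses on something with over 40 N, if the wrist force passes 120 N, or if a joint passes its speed limit or range.

## Working session

There is one attempt and no reset: what is moved stays moved. The work goes in short steps, Python scripts to look and compute and a tool call to move; the robot and the scene stay as the last step left them, time stands still between calls to the robot, and variables do not carry over. Pictures are saved under pics/ and viewed, at most 10 in all, crops included, and the job is handed in when it is done.

Besides the shell and the picture viewer there is one more tool, called after "Call:" in YAML: its name, and indented under it one key for each argument. apply_moves: Moves the arm, as the interface text tells. Its arguments: {"type":"object","properties":{"rows":{"type":"array"}},"required":["rows"]}

```bash
mkdir -p pics; cat > h.py <<'E'
import numpy as np, cv2
from cell import r
def ray(name,u,v,z,c=None):
    c=c or r.calibration(name)
    R=cv2.Rodrigues(np.array(c["rvec"],float))[0]; t=np.array(c["tvec"],float).ravel()
    o=-R.T@t; d=R.T@np.array([(u-c["cx"])/c["fx"],(v-c["cy"])/c["fy"],1])
    return o+d*(z-o[2])/d[2]
def proj(name,p):
    c=r.calibration(name)
    K=np.array([[c["fx"],0,c["cx"]],[0,c["fy"],c["cy"]],[0,0,1.]])
    return cv2.projectPoints(np.array([p],float),np.array(c["rvec"],float),np.array(c["tvec"],float),K,None)[0].ravel()
E
python3 - <<'E'
from h import *
a=r.snapshot("scene");b=r.snapshot("wrist")
cv2.imwrite("pics/scene0.png",a);cv2.imwrite("pics/wrist0.png",b)
s=r.state();print(s)
E
```

```text
{'clock': 0.1, 'q': array([-8.54357779e-02,  1.31061816e-01,  1.48919548e+00, -2.31457250e-05,
        1.52296970e+00, -8.53867841e-02]), 'dq': array([-0.00067242, -0.00131735, -0.00282866, -0.00011126, -0.00066655,
       -0.00121693]), 'joint_torque': array([ 1.52257860e-03, -5.70947063e+01, -5.01941299e+01, -1.80579236e-04,
        8.16394575e-03,  5.26326357e-05]), 'position': array([5.99538587e+02, 3.23690526e-02, 2.49349737e+02]), 'ee_rot': array([-6.17567514e-04,  7.07123469e-01,  7.07089621e-01, -5.35269074e-04]), 'ft_force': array([-0.36740694, -0.37179296,  0.16385741]), 'torque': array([-0.00694384, -0.04508033, -0.03770608]), 'gripper_force': 0.0, 'opening': 0.9967096256289708}
```

View pics/scene0.png

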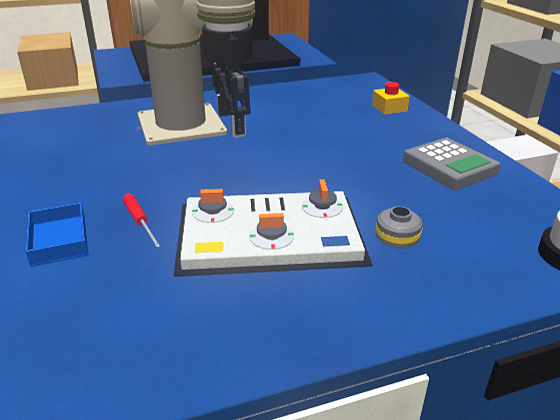

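View pics/wrist0.png

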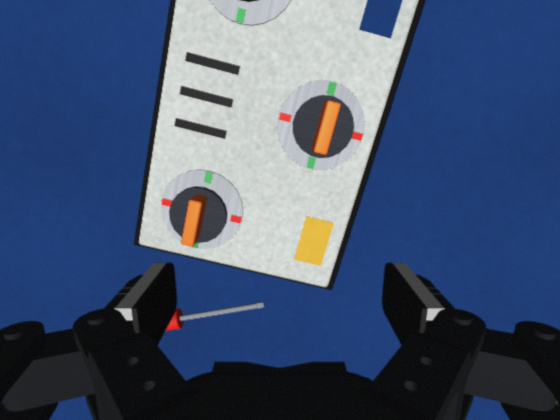

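The open stud is the right-hand one in the scene view, at about (322,197), with the cartridge just to its right at (399,225). In the wrist view only two locked studs show. I'll look closer in the scene and side pictures.

```bash
python3 - <<'E'
from h import *
a=cv2.imread("pics/scene0.png");b=r.snapshot("side")
cv2.imwrite("pics/side0.png",b)
cv2.imwrite("pics/c1.png",cv2.resize(a[160:260,290:440],None,fx=5,fy=5,interpolation=cv2.INTER_CUBIC))
print(ray("scene",322,200,55),ray("scene",399,238,0))
E
```

```text
[588.10564827 177.23244944  55.        ] [684.95459105 301.47330488   0.        ]
```

View pics/c1.png

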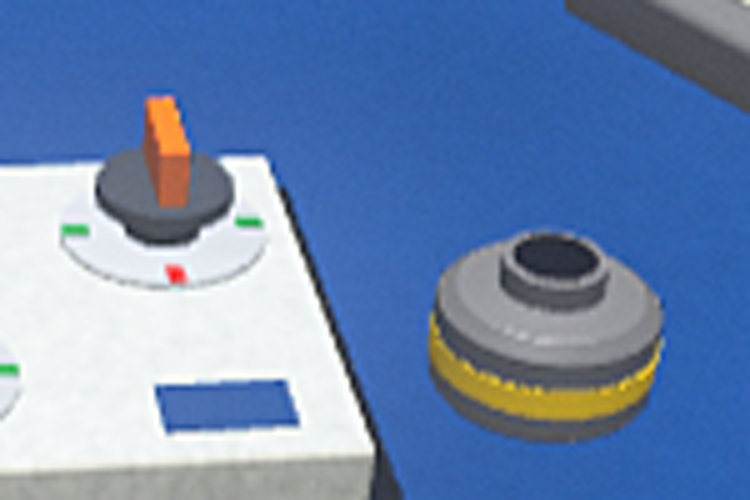

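View pics/side0.png

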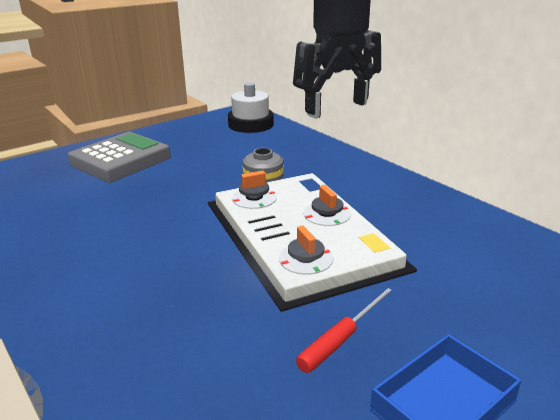

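The crop shows the stud's disc centre at about scene (323,196.4) and the wing top running from (322,179.4) to (325,190.4). In the side view the disc is at about (254,188). The cartridge is outside the +y end.

```bash
python3 - <<'E'
from h import *
print(ray("scene",323,196.4,55),ray("side",254,187.5,55))
p,q=ray("scene",322,179.4,81),ray("scene",325,190.4,81);print(p,q,(p+q)/2,np.linalg.norm(p-q),np.arctan2(*(q-p)[1::-1]))
print(ray("scene",399,226,30))
c=r.calibration("wrist");R=cv2.Rodrigues(np.array(c["rvec"],float))[0];print(-R.T@np.array(c["tvec"]).ravel(),R)
E
```

```text
[576.07705505 184.52074454  55.        ] [573.70853802 182.42259755  55.        ]
[553.93902523 190.429769    81.        ] [595.89484469 178.8501845   81.        ] [574.91693496 184.63997675  81.        ] 43.524447887898525 -0.26929075563157967
[685.93124335 296.59242708  30.        ]
[598.79474919  66.43929257 372.92440553] [[ 9.99997924e-01 -9.17924268e-04 -1.81908193e-03]
 [-4.07787221e-04 -9.64874153e-01  2.62712205e-01]
 [-1.99633505e-03 -2.62710918e-01 -9.64872524e-01]]
```

Both cameras agree: the stud is at about (575,184), and the wing measures 43.5 mm (44 expected), yaw −0.27 rad. I'll move above it and turn the tool −1.30, so that tool x lies along the wing.

Call:
apply_moves:
  rows:
    - [0.05, 0.037, -0.005, 0.01, -0.14]
    - [0.05, 0.074, -0.01, 0.02, -0.28]
    - [0.05, 0.111, -0.015, 0.03, -0.42]
    - [0.05, 0.148, -0.02, 0.04, -0.56]
    - [0.05, 0.184, -0.025, 0.05, -0.7]

```text
clock: 0.65
position: [574.4, 185.4, 199.6]
ee_rot: [-0.0, 0.419, 0.908, -0.0]
ft_force: [0.6, 0.2, 0.1]
opening: 0.589
gripper_force: 0.0
```

Call:
apply_moves:
  rows:
    - [0.05, 0, 0, 0.01, -0.14]
    - [0.05, 0, 0, 0.02, -0.28]
    - [0.05, 0, 0, 0.03, -0.42]
    - [0.05, 0, 0, 0.04, -0.6]
    - [0.05, 0, 0, 0.05, -0.6]

```text
clock: 1.15
position: [574.7, 184.0, 149.4]
ee_rot: [-0.0, 0.133, 0.991, -0.0]
ft_force: [-0.4, 0.3, -0.1]
opening: 0.586
gripper_force: 0.0
```

Call:
apply_moves:
  rows:
    - [0.05, 0, 0, 0, 0]
    - [0.05, 0, 0, 0, 0]

```text
clock: 1.35
position: [574.8, 183.9, 150.1]
ee_rot: [-0.0, 0.137, 0.991, -0.0]
ft_force: [1.0, -0.1, 0.4]
opening: 0.59
gripper_force: 0.0
```

```bash
python3 - <<'E'
from h import *
s=r.state();print(s["position"],s["ee_rot"],s["q"],s["opening"])
b=r.snapshot("wrist");cv2.imwrite("pics/w1.png",b)
print(proj("wrist",[575,184,55]),proj("wrist",[575,184,81]))
E
```

```text
[574.80383194 183.94945505 150.06149678] [-3.28927194e-04  1.36687294e-01  9.90614182e-01 -1.32453949e-04] [ 2.24793099e-01  2.07010374e-01  1.58867913e+00 -1.52078951e-05
  1.34661219e+00 -1.07176674e+00] 0.5901072408313113
[279.49616336 220.82307798] [279.57614589 233.7694087 ]
```

View pics/w1.png

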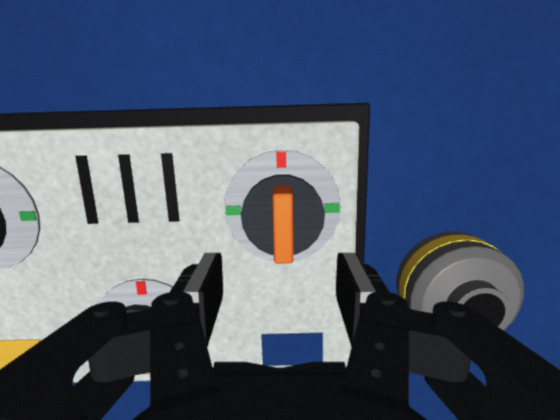

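The wrist view shows the disc centre at (283,215), where I predicted (279.5,221). The wing top is centred near (284,229) and parallel to tool x. That calls for about +2.5 mm in both tool x and y. I'll descend and close on the wing.

Call:
apply_moves:
  rows:
    - [0.05, 0.0025, 0.0025, 0.02, 0]
    - [0.05, 0.0025, 0.0025, 0.04, 0]
    - [0.05, 0.0025, 0.0025, 0.055, 0]
    - [0.05, 0.0025, 0.0025, 0.065, 0]
    - [0.05, 0.0025, 0.0025, 0.072, 0]

```text
clock: 1.9
position: [573.2, 187.0, 77.7]
ee_rot: [-0.0, 0.135, 0.991, -0.0]
ft_force: [-0.2, -0.5, -0.3]
opening: 0.584
gripper_force: 0.0
```

Call:
apply_moves:
  rows:
    - [0.03, 0, 0, 0, 0]
    - [0.03, 0, 0, 0, 0]
    - [0.0, 0, 0, 0, 0]
    - [0.0, 0, 0, 0, 0]
    - [0.0, 0, 0, 0, 0]

```text
clock: 2.4
position: [573.8, 186.7, 79.2]
ee_rot: [0.001, 0.135, 0.991, -0.0]
ft_force: [-1.6, -2.3, 3.0]
opening: 0.128
gripper_force: 61.5
```

Call:
apply_moves:
  rows:
    - [0.0, 0, 0, 0, 0]
    - [0.0, 0, 0, 0, 0]

```text
clock: 2.6
position: [573.7, 186.8, 78.8]
ee_rot: [0.001, 0.135, 0.991, -0.0]
ft_force: [0.3, -5.4, 3.7]
opening: 0.119
gripper_force: 61.5
```

Gripped. Now press in steps and watch the spring force.

Call:
apply_moves:
  rows:
    - [0.0, 0, -0.0005, 0.002, 0]
    - [0.0, 0, -0.0005, 0.004, 0]
    - [0.0, 0, -0.0005, 0.006, 0]
    - [0.0, 0, -0.0005, 0.006, 0]
    - [0.0, 0, -0.0005, 0.006, 0]

```text
clock: 3.1
position: [573.7, 186.7, 72.7]
ee_rot: [0.001, 0.135, 0.991, 0.0]
ft_force: [0.3, -3.2, 5.8]
opening: 0.128
gripper_force: 61.9
```

Call:
apply_moves:
  rows:
    - [0.0, 0, 0, 0.002, 0]
    - [0.0, 0, 0, 0.003, 0]
    - [0.0, 0, 0, 0.003, 0]
    - [0.0, 0, 0, 0.003, 0]

```text
clock: 3.5
position: [573.8, 186.7, 69.9]
ee_rot: [0.001, 0.135, 0.991, 0.0]
ft_force: [-0.4, -3.7, 6.7]
opening: 0.121
gripper_force: 62.1
```

```bash
python3 - <<'E'
from h import *
F=[];P=[]
for i in range(8):
    b=r.snapshot("side"); s=r.state();F.append(s["ft_force"]);P.append(s["position"])
print(np.mean(F,0),np.std(F,0),np.mean(P,0),np.std(P,0))
E
```

```text
[-0.80708705 -3.37433855  7.22276985] [0.5688521  0.37239186 0.57012929] [573.76118675 186.74369211  69.96143752] [0.01986951 0.01120855 0.01282139]
```

Averaged force 7.2 N puts it at about 6.5 mm deep. About 3 mm more is needed.

Call:
apply_moves:
  rows:
    - [0.0, 0, 0, 0.0015, 0]
    - [0.0, 0, 0, 0.003, 0]
    - [0.0, 0, 0, 0.003, 0]
    - [0.0, 0, 0, 0.003, 0]

```text
clock: 4.3
position: [573.8, 186.7, 67.5]
ee_rot: [0.001, 0.135, 0.991, 0.0]
ft_force: [-2.5, -4.4, 11.6]
opening: 0.125
gripper_force: 62.8
```

```bash
python3 - <<'E'
from h import *
F=[];P=[]
for i in range(8):
    b=r.snapshot("side"); s=r.state();F.append(s["ft_force"]);P.append(s["position"])
print(np.mean(F,0),np.mean(P,0))
E
```

```text
[-2.91117953 -4.45057604 12.01943027] [573.7988062  186.75643767  67.52797476]
```

Force rose 4.8 N over 2.4 mm, so it's on the hard stop. I'll back up about 1.2 mm and begin turning, checking the moment.

Call:
apply_moves:
  rows:
    - [0.0, 0, 0, -0.0012, 0]
    - [0.0, 0, 0, -0.0012, 0.05]
    - [0.0, 0, 0, -0.0012, 0.1]
    - [0.0, 0, 0, -0.0012, 0.15]
    - [0.0, 0, 0, -0.0012, 0.2]

```text
clock: 5.2
position: [573.8, 186.8, 68.3]
ee_rot: [0.001, 0.234, 0.972, 0.0]
ft_force: [-1.8, -4.3, 9.1]
opening: 0.129
gripper_force: 62.3
```

```bash
python3 - <<'E'
from h import *
s=r.state();print(s["torque"],s["ft_force"],s["position"],s["ee_rot"])
E
```

```text
[-0.6273656   0.17186734  0.06769033] [-1.79690878 -4.32549597  9.09519034] [573.78034596 186.75573543  68.33608754] [6.69447249e-04 2.34192929e-01 9.72189867e-01 2.93812929e-04]
```

It turns freely (moment 0.07 N m). Continue.

Call:
apply_moves:
  rows:
    - [0.0, 0, 0, 0, 0.1]
    - [0.0, 0, 0, 0, 0.2]
    - [0.0, 0, 0, 0, 0.3]
    - [0.0, 0, 0, 0, 0.4]
    - [0.0, 0, 0, 0, 0.5]

```text
clock: 5.7
position: [573.8, 186.7, 68.3]
ee_rot: [0.001, 0.468, 0.884, 0.0]
ft_force: [-1.4, -4.9, 8.3]
opening: 0.122
gripper_force: 62.3
```

Call:
apply_moves:
  rows:
    - [0.0, 0, 0, 0, 0.1]
    - [0.0, 0, 0, 0, 0.2]
    - [0.0, 0, 0, 0, 0.3]
    - [0.0, 0, 0, 0, 0.4]
    - [0.0, 0, 0, 0, 0.5]

```text
clock: 6.2
position: [573.8, 186.6, 68.3]
ee_rot: [0.001, 0.672, 0.74, 0.001]
ft_force: [-1.4, -4.8, 8.1]
opening: 0.123
gripper_force: 62.3
```

Call:
apply_moves:
  rows:
    - [0.0, 0, 0, 0, 0.08]
    - [0.0, 0, 0, 0, 0.16]
    - [0.0, 0, 0, 0, 0.24]
    - [0.0, 0, 0, 0, 0.3]
    - [0.0, 0, 0, 0, 0.3]

```text
clock: 6.7
position: [573.8, 186.6, 68.3]
ee_rot: [0.0, 0.775, 0.632, 0.001]
ft_force: [-1.8, -4.9, 8.8]
opening: 0.123
gripper_force: 62.3
```

```bash
python3 - <<'E'
from h import *
s=r.state();print(s["torque"],s["ft_force"],s["position"],s["ee_rot"],2*np.arctan2(s["ee_rot"][1],s["ee_rot"][2]))
E
```

```text
[-0.77755371  0.187973    0.00214675] [-1.81292541 -4.85936823  8.82701333] [573.80785322 186.58498327  68.30930009] [4.52787439e-04 7.74864088e-01 6.32127463e-01 5.57575378e-04] 1.7730007520944318
```

Call:
apply_moves:
  rows:
    - [0.0, 0, 0, 0, 0.02]
    - [0.0, 0, 0, 0, 0.04]
    - [0.0, 0, 0, 0, 0.06]
    - [0.0, 0, 0, 0, 0.08]
    - [0.0, 0, 0, 0, 0.08]

```text
clock: 7.2
position: [573.8, 186.6, 68.3]
ee_rot: [0.001, 0.799, 0.602, 0.001]
ft_force: [-1.8, -4.1, 8.9]
opening: 0.124
gripper_force: 62.5
```

```bash
python3 - <<'E'
from h import *
s=r.state();print(s["torque"],s["ft_force"],s["position"],2*np.arctan2(s["ee_rot"][1],s["ee_rot"][2]))
E
```

```text
[-0.76024417  0.10986902  0.5082247 ] [-1.80901721 -4.08085793  8.91628736] [573.78398016 186.59045303  68.30209772] 1.8507439217718546
```

The moment is rising, which suggests the stop. A touch more to confirm.

Call:
apply_moves:
  rows:
    - [0.0, 0, 0, 0, 0.02]
    - [0.0, 0, 0, 0, 0.03]
    - [0.0, 0, 0, 0, 0.03]

```text
clock: 7.5
position: [573.8, 186.6, 68.3]
ee_rot: [0.001, 0.807, 0.59, 0.001]
ft_force: [-1.8, -3.7, 9.3]
opening: 0.121
gripper_force: 64.2
```

```bash
python3 - <<'E'
from h import *
s=r.state();print(s["torque"],s["ft_force"],s["position"],2*np.arctan2(s["ee_rot"][1],s["ee_rot"][2]))
E
```

```text
[-0.86129864  0.13458943  0.94454903] [-1.76813056 -3.68518299  9.34671522] [573.80537624 186.59892047  68.32714724] 1.8797591545345127
```

At the stop (moment 0.94 N m). Release, then rise clear.

Call:
apply_moves:
  rows:
    - [0.04, 0, 0, 0, 0]
    - [0.04, 0, 0, 0, 0]
    - [0.04, 0, 0, 0, 0]
    - [0.04, 0, 0, 0, 0]

```text
clock: 7.9
position: [573.8, 187.4, 68.0]
ee_rot: [-0.0, 0.808, 0.59, 0.001]
ft_force: [0.3, -1.5, 4.5]
opening: 0.466
gripper_force: 2.7
```

Call:
apply_moves:
  rows:
    - [0.04, 0, 0, -0.015, 0]
    - [0.04, 0, 0, -0.035, 0]
    - [0.04, 0, 0, -0.06, 0]
    - [0.04, 0, 0, -0.09, 0]
    - [0.04, 0, 0, -0.1, 0]

```text
clock: 8.4
position: [574.6, 187.5, 171.7]
ee_rot: [0.001, 0.808, 0.59, 0.002]
ft_force: [0.5, 0.4, 0.1]
opening: 0.468
gripper_force: 0.0
```

```bash
python3 - <<'E'
from h import *
s=r.state();print(s["position"],s["ft_force"],s["opening"])
a=r.snapshot("wrist");b=r.snapshot("side");c=r.snapshot("scene")
k=lambda i:cv2.resize(i,(400,300),interpolation=cv2.INTER_CUBIC)
cv2.imwrite("pics/f.png",np.vstack([np.hstack([k(a),k(b[150:270,200:360])]),np.hstack([k(c[160:280,170:330]),k(c[150:270,280:440])])]))
E
```

```text
[574.64163325 187.50653552 171.701564  ] [0.46947095 0.43249052 0.14405728] 0.4681969681392959
```

View pics/f.png

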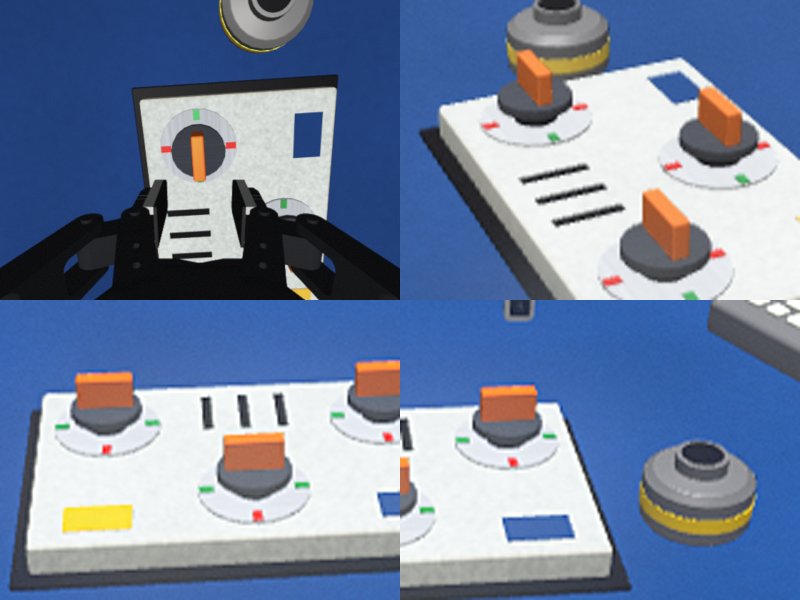

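The wing is now along the green marks like the other two, and the cartridge hasn't moved. One check of the height: 3 mm down rather than fully up.

```bash
python3 - <<'E'
from h import *
print([proj("scene",[573.8,186.6,z]) for z in (55,52,46)])
a=cv2.imread("pics/scene0.png");c=r.snapshot("scene")
k=lambda i:cv2.resize(i[170:220,295:350],(400,364),interpolation=cv2.INTER_CUBIC)
cv2.imwrite("pics/g.png",np.hstack([k(a),k(c)]))
E
```

```text
[array([323.50922026, 195.66953492]), array([323.43466499, 196.95332855]), array([323.2862363 , 199.50917485])]
```

View pics/g.png

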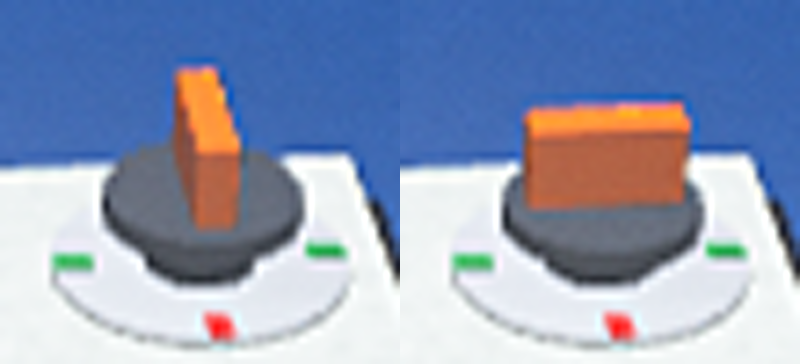

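The disc sits about 9 enlarged pixels lower (about 1.25 px, or 3 mm), so the stud is locked. Handing in.

```bash
python3 -c "
from cell import r
print(r.hand_in())"
```

```text
the job is handed in; nothing more can be done
None
```

The open stud is pressed, turned a quarter turn clockwise to the green marks and locked (about 3 mm down after release); the cartridge still stands where it was, and the job is handed in.

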